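# Put the microscope accessories away in their drawer

## Robot

A 6-joint arm with a two-finger parallel gripper is mounted at the origin on the work surface. World frame = base frame: x ahead of the robot, y to its left, z up, the work surface at z = 0. Lengths are in m, angles in degrees, forces in N, time in s.
With the tool pointing down it reaches from about 0.375 to 0.9 m from the base axis. Payload 3.1 kg.
Tool frame: the origin (TCP) lies on the centre line of the jaws, within the pads' length; the fingertips stand 25 mm ahead of it and the grasp point (between the pads) lies 6 mm ahead of it; z points along the fingers, y is the line along which they close (so a half turn about z gives the same grasp; the last joint's range is limited). The gripper opens to 85 mm and grips with 20 to 120 N. Pads are 22 mm wide; open, the fingers measure 114 mm over their backs; the gripper's body (76 mm by 85 mm) begins 54 mm behind the grasp point. The pads swing forward as they close: fully open they stand 13 mm farther back than shut.
Start: joints at [-76.461, 30.224, 82.088, -0, 67.689, -10.227], TCP at [0.252, -0.572, 0.256] pointing down, gripper open.
Joint ranges: [-176.69, 176.69], [-43.24, 126.21], [12.49, 139.97], [-82, 262], [0, 151.66], [-163.58, 163.58]. Speed limits (degrees/s): [159.86, 159.86, 180, 180, 180, 180].

## Interface

Orientations are given as [roll, pitch, yaw] about the fixed x, y, z axes, in that order (R = Rz(yaw) Ry(pitch) Rx(roll)).
In Python, from bench import sense, read_camera, camera_params, job_done gives the robot as it stands. The module is installed in compiled form; this text tells all that it offers.
- The arm moves only by the shell command python3 -m pendant 'ROWS' [FORCE]. ROWS is JSON, a list of rows, each a list of 7 numbers: the shift along the world's x, y, z in units of 0.1 m (1.0 is 0.1 m), then the turn, a rotation vector about the world's x, y, z in units of 360 degrees (1.0 is 360 degrees), then the closure, from 0 (fully open) to 1 (shut). A call has 1 to 20 rows; each row is the pose to reach, as a shift and turn from the pose commanded when the call began, turning the shorter way round; what a row does not reach only later rows make up. A row lasts 1/12 s, in which the tool goes at most 41.7 mm and 7.16 degrees, less where a joint would pass 70% of its speed; a pose out of reach is approached as far as the arm can. A call with a number of a shift or a turn outside -1 to 1 is refused whole. A call with a gripper value outside its range is refused whole. The fingers move at their own pace and stop on an object; FORCE is the grip in N (left out, the last holds). Time passes only in rows, so rows that repeat a pose let the fingers close. It gives the time, the measured TCP pose, the force, the opening and the grip force at its end, in the units of the state.
- sense(): the state, without advancing time (a new reading comes with each control period).
- read_camera(name): name is "scene" or "top"; returns (picture, depth): 420x560x3 uint8, blue, green, red; 420x560 float32, m along the optical axis (not along the pixel's ray), 0 where there is no reading.
- camera_params(name): a dict with "mtx" (3x3 intrinsics, pixels), "xyz" and "attitude" of the camera in the world. Camera axes: x right, y up, looking along -z (the intrinsics and any distortion apply to the point x, -y, -z); pixel columns grow to the right and rows downward; lengths in m; the calibration is good to about 2 mm. A picture is of the moment at which its call begins. camera_params takes no time and is no camera call.
- job_done(): hands the job in; it is judged then, once.
The state is a dict: "time_s": time; "qpos": joint angles; "qvel": joint speeds; "tau": joint torques, N m; "ee_pos": TCP position; "tool_rot": TCP orientation; "wrist_force": force on the tool from outside, world axes, zero at the start; "ft_torque": the same for the moment, N m; "gripper_width": finger opening in m; "gripper_force": force on a finger pad.
Only numpy, scipy, OpenCV 4.12 (cv2) and the standard library are available. Lean on these libraries where they do the work, as an engineer would, in place of code of your own. Each camera call takes 0.05 s, during which the arm holds its last target. There are 200 camera calls.

## Task

Pull the accessory drawer out all the way. Lay the blue brush, the green spatula and the orange clamp flat on the bottom of the compartment lined in their own colour, each with its wide head in the compartment's wide end and its handle in the narrow end, then push the drawer fully shut. Leave the bottle, the box of pipette tips and the culture dish where they are.

Things in the scene. Friction and masses are not known exactly. Their poses are not given: they have to be found in the camera images.
- drawer_unit: White low drawer housing fixed on the table, 230 deep (x) x 186 wide (y) x 60 high, open at its front (-x face, towards the robot). Origin: centre of its underside; x points away from the robot, into the unit.
- drawer (a joint): Drawer slide in m: 0 = all the way out (towards the unit's -x), 0.21 = shut; starts partly open; light friction. The drawer's floor is 10 above the table, side walls reach 30, the 8 thick front panel reaches 56 (all above the table). Inside 200 long x 160 wide.
- drawer_handle (a point): Middle of the steel bow handle: a level round bar 10 thick, 76 long along the unit's y, 40 in front of the drawer's front panel, 34 above the table; nothing above it. Moves with the drawer.
- slot_brush (a point): Blue-lined compartment (the left one at the back of the drawer): its centre, on its floor, 10 above the table. Axes as the unit's. 120 long between grey blocks 12 high: narrow end 22 wide, finger gap 52 long in the middle, wide end 42 wide. It runs along x: narrow end towards the handle (-x), wide end at +x.
- slot_spatula (a point): Green-lined compartment (the right one at the back of the drawer): its centre, on its floor, 10 above the table. Axes as the unit's. 120 long between grey blocks 12 high: narrow end 22 wide, finger gap 52 long in the middle, wide end 42 wide. It runs along x: narrow end towards the handle (-x), wide end at +x.
- slot_clamp (a point): Orange-lined compartment (crosswise, just behind the drawer's front panel, whose inner face is 38 from this point): its centre, on its floor, 10 above the table. Axes as the unit's. 120 long between grey blocks 12 high: narrow end 22 wide, finger gap 52 long in the middle, wide end 42 wide. It runs along y: narrow end at -y (right), wide end at +y (left).
- brush: Blue-handled lens brush, 35 g. Loose, 110 long along its x, lies flat as built with its z up. Origin: middle of the length and width, on the underside; x runs from handle end (-55) to head end (+55). Handle 14 wide x 14 high from -55 to 16, steel ferrule 24 wide, then brown head 30 wide x 12 high to +55.
- spatula: Green-handled flat spatula, 40 g. Loose, 110 long along its x, lies flat as built with its z up. Origin: middle of the length and width, on the underside; x runs from handle end (-55) to head end (+55). Handle 14 wide x 14 high from -55 to 15, thin neck, then steel blade 30 wide x 4 thick from 25 to 55.
- clamp: Orange T-shaped flat stage clamp, 45 g. Loose, 110 long along its x, lies flat as built with its z up. Origin: middle of the length and width, on the underside; x runs from handle end (-55) to head end (+55). Bar 14 wide x 11 high from -55 to 38, then cross-head 34 wide x 11 high to +55.
- brush_tip (a point): Point in the brush's head, 50 along its x from its origin, 2 above its underside.
- spatula_tip (a point): Point in the spatula's blade, 50 along its x from its origin, 2 above its underside.
- clamp_tip (a point): Point in the clamp's cross-head, 50 along its x from its origin, 2 above its underside.
- bottle: Bystander: clear bottle standing on the table, 60 diameter, 140 high. Origin: centre of its underside.
- tip_box: Bystander: blue box with clear lid, 120 x 85 x 67 high. Origin: centre of its underside.
- dish: Bystander: round glass culture dish, 64 diameter, 18 high, lying on top of the drawer unit. Origin: centre of its underside.
Things that resemble listed ones, but are neither listed nor needed, are in the scene too. What is meant by the clamp is not purple, and is the larger of those in its own colour.

How it is judged (in metres and radians):
On the way, in this order (a step that is already met when the one before it is completed fails the run):
1. the drawer is pulled all the way out (at least 195 mm of its 210 mm) (value of joint drawer below 0.015 m), for 0.2 s.
2. with the drawer still at least 165 mm out, all three parts lie flat in their own compartments, the right way round, let go and at rest (value of joint drawer below 0.045 m and x of brush in the frame of slot_brush between -0.01 and 0.01 m and y of brush in the frame of slot_brush between -0.009 and 0.009 m and z of brush in the frame of slot_brush between -0.004 and 0.004 m and x of brush_tip in the frame of slot_brush above 0.03 m and angle between each of brush, spatula, clamp's own z axis and vertical below 0.08 rad and x of spatula in the frame of slot_spatula between -0.01 and 0.01 m and y of spatula in the frame of slot_spatula between -0.009 and 0.009 m and z of spatula in the frame of slot_spatula between -0.004 and 0.004 m and x of spatula_tip in the frame of slot_spatula above 0.03 m and y of clamp in the frame of slot_clamp between -0.01 and 0.01 m and x of clamp in the frame of slot_clamp between -0.009 and 0.009 m and z of clamp in the frame of slot_clamp between -0.004 and 0.004 m and y of clamp_tip in the frame of slot_clamp above 0.03 m and linear speed of each of brush, spatula, clamp below 0.02 m/s and contact force between the fingers and brush below 0.1 N and contact force between the fingers and spatula below 0.1 N and contact force between the fingers and clamp below 0.1 N), for 0.2 s.
At the end, for the whole second after the job is handed in: Drawer shut within 6 mm; each part at rest in its colour's compartment, flat (0.08 rad) on the floor (4 mm), within 10 mm lengthwise and 9 mm crosswise of its centre, head in the wide end; bottle, tip box and dish upright, within 30 mm of their starts (value of joint drawer above 0.204 m and x of brush in the frame of slot_brush between -0.01 and 0.01 m and y of brush in the frame of slot_brush between -0.009 and 0.009 m and z of brush in the frame of slot_brush between -0.004 and 0.004 m and x of brush_tip in the frame of slot_brush above 0.03 m and angle between each of brush, spatula, clamp's own z axis and vertical below 0.08 rad and x of spatula in the frame of slot_spatula between -0.01 and 0.01 m and y of spatula in the frame of slot_spatula between -0.009 and 0.009 m and z of spatula in the frame of slot_spatula between -0.004 and 0.004 m and x of spatula_tip in the frame of slot_spatula above 0.03 m and y of clamp in the frame of slot_clamp between -0.01 and 0.01 m and x of clamp in the frame of slot_clamp between -0.009 and 0.009 m and z of clamp in the frame of slot_clamp between -0.004 and 0.004 m and y of clamp_tip in the frame of slot_clamp above 0.03 m and linear speed of each of brush, spatula, clamp below 0.02 m/s and distance of each of bottle, tip_box, dish from where it was at the start of the episode below 0.03 m and angle between each of bottle, tip_box, dish's own z axis and vertical below 0.2 rad); the robot touches nothing.
It fails at once if the bottle is pushed more than 30 mm or tipped (distance of bottle from where it was at the start of the episode above 0.03 m or angle between bottle's own z axis and vertical above 0.3 rad).
It fails at once if the box of pipette tips is pushed more than 30 mm or tipped (distance of tip_box from where it was at the start of the episode above 0.03 m or angle between tip_box's own z axis and vertical above 0.3 rad).
It fails at once if the culture dish is pushed more than 30 mm or tipped (distance of dish from where it was at the start of the episode above 0.03 m or angle between dish's own z axis and vertical above 0.3 rad).
It also fails if it takes over 72 s, if anything falls off the work surface, if the arm or the gripper's body presses on something with over 40 N, if the wrist force passes 120 N, or if a joint passes its speed limit or range.

## Working session

There is one attempt and no reset: what is moved stays moved. The work goes in short steps, Python scripts to look and compute and a shell command to move; the robot and the scene stay as the last step left them, time stands still between calls to the robot, and variables do not carry over. Pictures are saved under pics/ and viewed, at most 10 in all, crops included, and the job is handed in when it is done.

```bash
mkdir -p pics; cat > h.py <<'E'
import numpy as np, cv2
from bench import *
from scipy.spatial.transform import Rotation as R
def grab(n):
    im,d=read_camera(n); np.savez(f'{n}.npz',im=im,d=d); return im,d
def load(n):
    z=np.load(f'{n}.npz'); return z['im'],z['d']
def cam(n):
    p=camera_params(n); a=np.array(p['attitude'],float)
    Rm=a if a.shape==(3,3) else R.from_euler('xyz',a,degrees=True).as_matrix()
    return np.array(p['mtx']),np.array(p['xyz']),Rm
def cloud(n,d):
    K,t,Rm=cam(n); v,u=np.mgrid[:d.shape[0],:d.shape[1]]
    x=(u-K[0,2])/K[0,0]*d; y=(v-K[1,2])/K[1,1]*d
    return np.stack([x,-y,-d],-1)@Rm.T+t
def ray(n,u,v,z):
    K,t,Rm=cam(n); r=Rm@np.array([(u-K[0,2])/K[0,0],-(v-K[1,2])/K[1,1],-1]); return t+r*(z-t[2])/r[2]
E
python3 - <<'E'
from h import *
for n in('top','scene'):
    im,d=grab(n); cv2.imwrite(f'pics/{n}0.png',cv2.resize(im,(784,588))); print(camera_params(n))
print(sense())
E
```

```text
{'mtx': array([[509.6419013 ,   0.        , 290.66597341],
       [  0.        , 509.6419013 , 213.8445651 ],
       [  0.        ,   0.        ,   1.        ]]), 'xyz': array([ 0.44539436, -0.0541697 ,  1.28996507]), 'attitude': array([  7.05653436,  -0.5824705 , -89.77041465])}
{'mtx': array([[394.82172519,   0.        , 280.14233988],
       [  0.        , 394.82172519, 210.54221836],
       [  0.        ,   0.        ,   1.        ]]), 'xyz': array([1.26961846, 0.62462682, 0.81216315]), 'attitude': array([ 52.51812339,   1.01518806, 135.14247717])}
{'time_s': 0.1, 'qpos': array([-7.64606203e+01,  3.02753829e+01,  8.21488874e+01, -7.23565444e-04,
        6.76888739e+01, -1.02267792e+01]), 'qvel': array([-0.10391709, -0.0841627 , -0.11389136, -0.00921122,  0.08472817,
        0.0098045 ]), 'tau': array([-5.37742471e-04, -4.43304563e+01, -1.78586715e+01, -1.81016558e-04,
        3.90957110e-03,  1.32532543e-05]), 'ee_pos': array([ 0.25176657, -0.57140187,  0.2554136 ]), 'tool_rot': array([-1.79888535e+02, -1.94299172e-02,  2.37664153e+01]), 'wrist_force': array([ 0.5025846 , -0.22442141,  0.37571182]), 'ft_torque': array([-0.01335159, -0.08251044, -0.02536172]), 'gripper_force': 0.0, 'gripper_width': 0.08540244813672603}
```

View pics/top0.png

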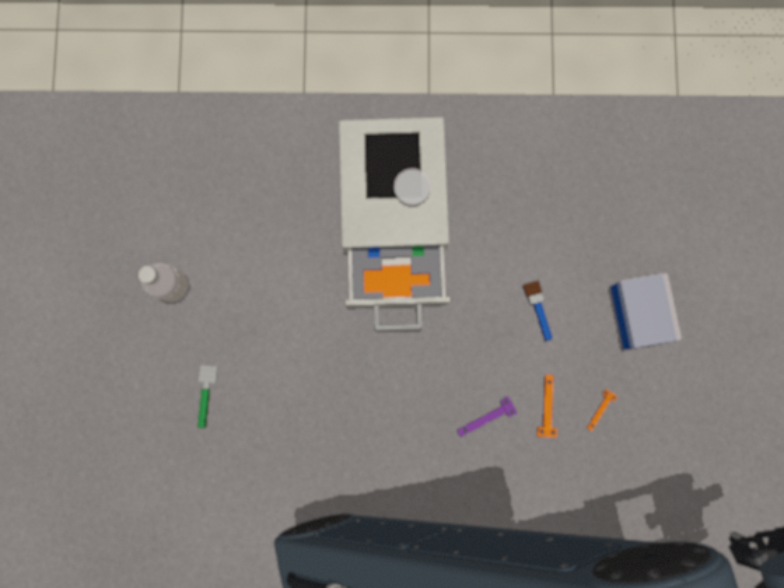

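View pics/scene0.png

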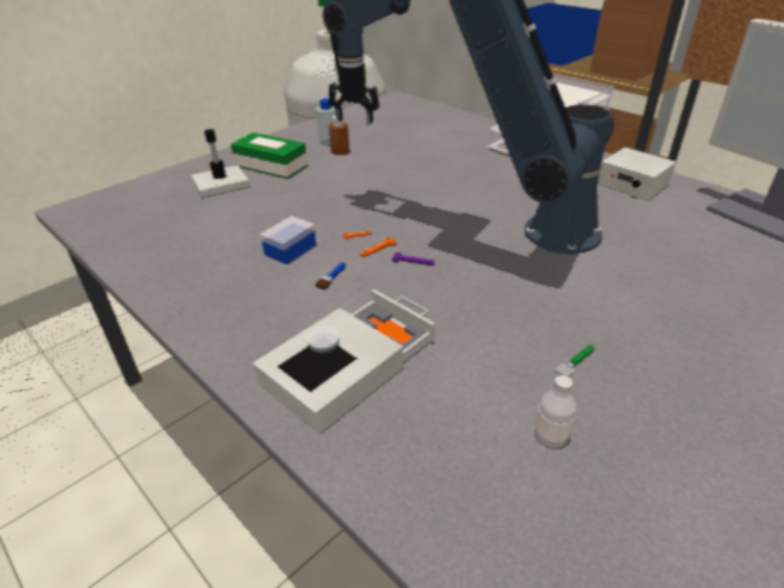

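The top view (784x588) shows the drawer unit in the middle, with its handle at (398,328). The brush is at (538,312) with its head up, and the spatula at (205,396) with its head up.
Clamp candidates are purple (487,417), large orange (547,406) and small orange (601,410). The description picks the large orange one, whose head points down at (547,432). I'll check that in a close crop.

```bash
cat > loc.py <<'E'
from h import *
def comps(im,lo,hi,amin=25):
    hsv=cv2.cvtColor(im,cv2.COLOR_BGR2HSV); m=cv2.inRange(hsv,np.array(lo),np.array(hi))
    n,l,s,c=cv2.connectedComponentsWithStats(m)
    return [(l==i,s[i]) for i in range(1,n) if s[i][4]>=amin]
COL={'blue':((105,150,60),(125,255,255)),'green':((50,120,40),(80,255,255)),'orange':((5,180,120),(18,255,255)),'brown':((3,90,30),(16,255,115))}
def show(n,z=.012,names=COL):
    im,d=load(n)
    for k in names:
        for m,s in comps(im,*COL[k]):
            v,u=np.nonzero(m); P=np.array([ray(n,a,b,z) for a,b in zip(u,v)])[:,:2]
            c=P.mean(0); w,V=np.linalg.eigh(np.cov(P.T)+1e-12*np.eye(2)); a=V[:,1]; q=(P-c)@V
            print(k,s[:5],'c',c.round(4),'mid',(c+V@((q.max(0)+q.min(0))/2)).round(4),'ang%.1f'%np.degrees(np.arctan2(a[1],a[0])),'len,wid',np.ptp(q,axis=0)[::-1].round(4))
E
python3 - <<'E'
from loc import *
show('top')
im,d=load('top')
a=cv2.resize(im[190:320,320:450],(600,600),interpolation=cv2.INTER_CUBIC);cv2.imwrite('pics/c1.png',a)
b=cv2.resize(im[75:245,235:330],(400,int(400*170/95)),interpolation=cv2.INTER_CUBIC)
cv2.imwrite('pics/c2.png',cv2.resize(im[160:245,235:335],(700,595),interpolation=cv2.INTER_CUBIC))
P=cloud('top',d)
m=(P[...,2]>.05)&(P[...,2]<.066)&(abs(P[...,1]+.03)<.25)&(P[...,0]>.5)
print('housing/panel',[ (np.percentile(P[m][:,i],[0.5,50,99.5])).round(4) for i in range(3)])
hm=m&(P[...,0]>.6); hm=hm.astype(np.uint8)
n,l,s,c=cv2.connectedComponentsWithStats(m.astype(np.uint8))
for i in range(1,n):
    if s[i][4]>30:
        v,u=np.nonzero(l==i); Q=np.array([ray('top',a,b,.06 if s[i][4]>3000 else .056) for a,b in zip(u,v)])[:,:2]
        print(s[i], cv2.minAreaRect((Q*1000).astype(np.float32)))
E
```

```text
blue [264 177   7   6  37] c [ 0.6907 -0.0059] mid [ 0.6909 -0.0058] ang98.6 len,wid [0.0166 0.0139]
blue [437 204  13  45 179] c [ 0.5749 -0.4507] mid [ 0.5748 -0.4506] ang-170.1 len,wid [0.1137 0.0101]
blue [382 217  12  26 110] c [ 0.5657 -0.3107] mid [ 0.5656 -0.3108] ang-163.5 len,wid [0.0646 0.0106]
green [295 176   7   6  39] c [ 0.694 -0.085] mid [ 0.6942 -0.0847] ang98.5 len,wid [0.0166 0.0143]
green [142 278   7  27 127] c [0.4087 0.293 ] mid [0.4093 0.293 ] ang176.3 len,wid [0.0638 0.0118]
orange [261 190  45  21 660] c [ 0.6385 -0.0413] mid [ 0.6384 -0.0469] ang92.5 len,wid [0.1125 0.0518]
orange [384 268  13  43 212] c [ 0.4089 -0.3157] mid [ 0.4162 -0.3167] ang175.6 len,wid [0.1046 0.0297]
orange [422 280  16  23  89] c [ 0.4139 -0.414 ] mid [ 0.4112 -0.4109] ang148.2 len,wid [0.0632 0.0164]
brown [374 201  12  10  84] c [ 0.6259 -0.2923] mid [ 0.6259 -0.2922] ang105.1 len,wid [0.027  0.0197]
housing/panel [array([0.5929, 0.8053, 0.9246]), array([-0.1332, -0.0332,  0.0536]), array([0.0519, 0.0593, 0.0651])]Traceback (most recent call last):
  File "<stdin>", line 14, in <module>
  File "h.py", line 17, in ray
    K,t,Rm=cam(n); r=Rm@np.array([(u-K[0,2])/K[0,0],-(v-K[1,2])/K[1,1],-1]); return t+r*(z-t[2])/r[2]
           ~~~^^^
  File "h.py", line 9, in cam
    p=camera_params(n); a=np.array(p['attitude'],float)
ValueError: time passes only in moves, steps and waits
```

View pics/c1.png

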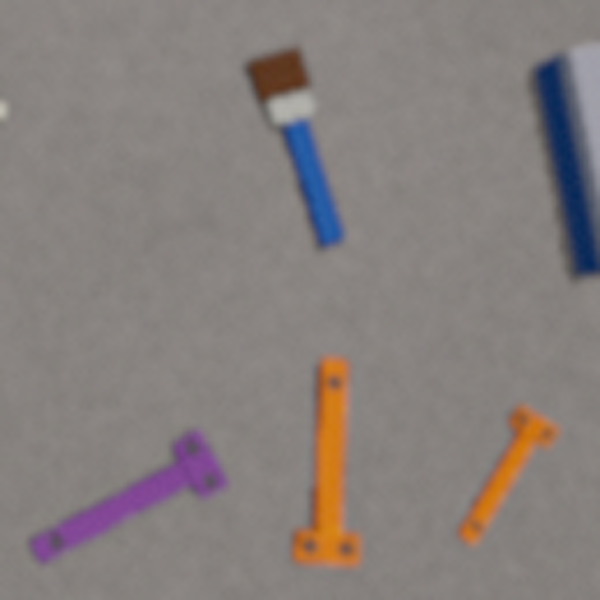

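View pics/c2.png

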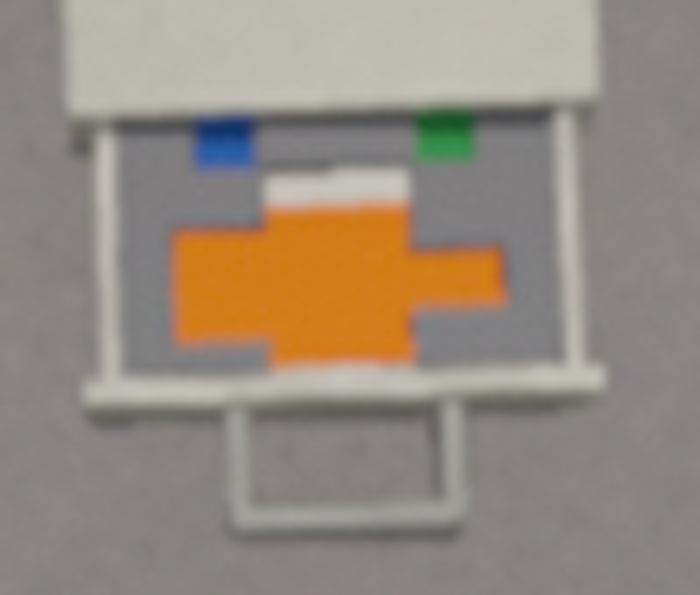

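The crop confirms the choice. The large orange clamp runs from its handle end at (333,360) to its cross-head at (326,550), nearest the robot. The brush head is at (278,75) and its handle end at (331,242). In the drawer crop, the handle bar is centred at (348,519).

```bash
python3 - <<'E'
import json
from bench import camera_params
json.dump({n:{k:v.tolist() for k,v in camera_params(n).items()} for n in('top','scene')},open('cal.json','w'))
E
sed -i "s/    p=camera_params(n); /    import json; p=json.load(open('cal.json'))[n]; /" h.py
python3 - <<'E'
from loc import *
im,d=load('top'); P=cloud('top',d)
m=(P[...,2]>.045)&(P[...,2]<.07)&(abs(P[...,1]+.04)<.15)&(P[...,0]>.5)
n,l,s,c=cv2.connectedComponentsWithStats(m.astype(np.uint8))
for i in range(1,n):
    if s[i][4]>30:
        v,u=np.nonzero(l==i); Q=np.array([ray('top',a,b,.06 if s[i][4]>3000 else .056) for a,b in zip(u,v)])[:,:2]
        r=cv2.minAreaRect((Q*1000).astype(np.float32)); print(s[i],r,cv2.boxPoints(r).round(1).tolist())
f=lambda x,y,s,ox,oy,z:ray('top',ox+x/s-.4,oy+y/s-.4,z)[:2].round(4)
k=130/600
c1=lambda x,y,z:f(x,y,1/k,320,190,z)
print('clamp',c1(333,360,.011),c1(327,564,.011));print('brush',c1(331,243,.014),c1(276,57,.012))
c2=lambda x,y,z:f(x,y,7,235,160,z)
print('handle',c2(348,519,.034),c2(232,520,.034),c2(465,518,.034))
print('slot clamp ends',c2(175,287,.01),c2(505,276,.01))
print('panel',c2(90,390,.056),c2(604,380,.056))
for (u,v) in((203,427),(208,366)): print('spat',ray('top',u/1.4,v/1.4,.008)[:2].round(4))
E
```

```text
[ 242   84   78   93 6212] ((809.1248779296875, -39.99427032470703), (232.19969177246094, 185.79237365722656), 2.275175094604492) [[689.4000244140625, 48.20000076293945], [696.7999877929688, -137.39999389648438], [928.7999877929688, -128.1999969482422], [921.4000244140625, 57.400001525878906]]
[247 212  74   6 271] ((596.824462890625, -48.73600769042969), (8.872878074645996, 178.35546875), 2.322941780090332) [[588.7999877929688, 40.20000076293945], [596.0, -138.0], [604.9000244140625, -137.6999969482422], [597.5999755859375, 40.5]]
clamp [ 0.4696 -0.3199] [ 0.3608 -0.3145]
brush [ 0.5329 -0.3195] [ 0.6353 -0.2917]
handle [ 0.5513 -0.0508] [ 0.5507 -0.0099] [ 0.5519 -0.0921]
slot clamp ends [0.6373 0.0124] [ 0.642  -0.1072]
panel [0.594  0.0392] [ 0.5985 -0.1399]
spat [0.3751 0.2927]
spat [0.4825 0.288 ]
```

```bash
python3 -m pendant '[[0.5,0.87,0,0,0,0.032,0.5],[0.5,0.87,0,0,0,0.032,0.5],[0.5,0.87,0,0,0,0.032,0.5],[0.5,0.87,0,0,0,0.032,0.5]]' >/dev/null
python3 -m pendant '[[0.5,0.87,0,0,0,0.032,0.5],[0.5,0.87,0,0,0,0.032,0.5],[0.5,0.87,0,0,0,0.032,0.5]]' >/dev/null
python3 -m pendant '[[0.5,0.87,0,0,0,0.032,0.5],[0.5,0.87,0,0,0,0.032,0.5],[0.5,0.87,0,0,0,0.032,0.5]]' >/dev/null
python3 -m pendant '[[0.5,0.87,0,0,0,0.032,0.5],[0.5,0.87,0,0,0,0.032,0.5],[0.5,0.87,0,0,0,0.032,0.5]]' >/dev/null
python3 -m pendant '[[0.5,0.87,-0.4,0,0,0.032,0.5],[0.5,0.87,-0.4,0,0,0.032,0.5],[0.5,0.87,-0.4,0,0,0.032,0.5]]' >/dev/null
python3 -m pendant '[[0.5,0.87,-0.6,0,0,0.03,0.5],[0.5,0.87,-0.6,0,0,0.03,0.5],[0.5,0.87,-0.6,0,0,0.03,0.5],[0.5,0.87,-0.6,0,0,0.03,0.5],[0.5,0.87,-0.6,0,0,0.03,0.5]]'
```

```text
time_s: 1.85
ee_pos: [0.5522, -0.0494, 0.1549]
tool_rot: [-179.9, 0.0, 92.3]
wrist_force: [-0.1, 0.0, -0.2]
gripper_width: 0.0428
gripper_force: 0.0
```

```bash
python3 -m pendant '[[0,0,-0.4,0,0,0,0.5],[0,0,-0.8,0,0,0,0.5],[0,0,-1,0,0,0,0.5],[0,0,-1,0,0,0,0.5]]'
python3 -m pendant '[[0,0,-0.15,0,0,0,0.5],[0,0,-0.15,0,0,0,0.5],[0,0,-0.15,0,0,0,1],[0,0,-0.15,0,0,0,1],[0,0,-0.15,0,0,0,1],[0,0,-0.15,0,0,0,1],[0,0,-0.15,0,0,0,1],[0,0,-0.15,0,0,0,1]]' 40
```

```text
time_s: 2.18
ee_pos: [0.5495, -0.0513, 0.0531]
tool_rot: [-179.6, -0.1, 92.0]
wrist_force: [-0.8, -0.4, -0.5]
gripper_width: 0.0424
gripper_force: 0.0
time_s: 2.85
ee_pos: [0.5529, -0.0507, 0.0431]
tool_rot: [179.8, 0.1, 92.2]
wrist_force: [-1.4, -2.2, 6.7]
gripper_width: 0.0083
gripper_force: 39.2
```

```bash
python3 -m pendant '[[-0.2,-0.008,0,0,0,0,1],[-0.4,-0.016,0,0,0,0,1],[-0.6,-0.024,0,0,0,0,1],[-0.8,-0.032,0,0,0,0,1],[-1,-0.04,0,0,0,0,1],[-1,-0.04,0,0,0,0,1],[-1,-0.04,0,0,0,0,1]]'
python3 -m pendant '[[-0.05,-0.002,0,0,0,0,1],[-0.1,-0.004,0,0,0,0,1],[-0.12,-0.005,0,0,0,0,1],[-0.12,-0.005,0,0,0,0,1]]'
```

```text
time_s: 3.43
ee_pos: [0.4518, -0.0547, 0.0431]
tool_rot: [179.9, 0.1, 92.1]
wrist_force: [-0.8, -1.7, 10.7]
gripper_width: 0.0083
gripper_force: 41.6
time_s: 3.77
ee_pos: [0.4414, -0.0552, 0.043]
tool_rot: [179.7, 0.1, 92.2]
wrist_force: [-0.1, -0.9, 10.8]
gripper_width: 0.0082
gripper_force: 41.7
```

```bash
python3 -m pendant '[[-0.05,-0.002,0,0,0,0,1],[-0.1,-0.004,0,0,0,0,1],[-0.1,-0.004,0,0,0,0,1],[-0.1,-0.004,0,0,0,0,1]]'
```

```text
time_s: 4.1
ee_pos: [0.4359, -0.0555, 0.0431]
tool_rot: [179.2, 0.2, 92.1]
wrist_force: [10.0, 10.9, 7.5]
gripper_width: 0.0081
gripper_force: 41.4
```

```bash
python3 -m pendant '[[0,0,0,0,0,0,0.5],[0,0,0,0,0,0,0.5],[0,0,0,0,0,0,0.5],[0,0,0,0,0,0,0.5],[0,0,0.4,0,0,0,0.5],[0,0,0.8,0,0,0,0.5],[0,0,0.8,0,0,0,0.5]]'
python3 -m pendant '[[-0.05,-0.87,0,0,0,0.078,0.5],[-0.05,-0.87,0,0,0,0.078,0.5],[-0.05,-0.87,0,0,0,0.078,0.5],[-0.05,-0.87,0,0,0,0.078,0.5],[-0.05,-0.87,0,0,0,0.078,0.5]]' >/dev/null
python3 -m pendant '[[-0.05,-0.87,0,0,0,0.078,0.5],[-0.05,-0.87,0,0,0,0.078,0.5],[-0.05,-0.87,0,0,0,0.078,0.5],[-0.05,-0.87,0,0,0,0.078,0.5],[-0.05,-0.87,0,0,0,0.078,0.5]]' >/dev/null
python3 -m pendant '[[-0.05,-0.87,0,0,0,0.078,0.5],[-0.05,-0.87,0,0,0,0.078,0.5],[-0.05,-0.87,0,0,0,0.078,0.5],[-0.05,-0.87,0,0,0,0.078,0.5],[-0.05,-0.87,0,0,0,0.078,0.5],[-0.05,-0.87,0,0,0,0.078,0.5]]'
python3 - <<'E'
from loc import *
im,d=grab('top'); cv2.imwrite('pics/d1.png',cv2.resize(im[150:270,225:355],(780,720),interpolation=cv2.INTER_CUBIC)[:600])
show('top',.01)
P=cloud('top',d); m=(P[...,2]>.045)&(P[...,2]<.07)&(P[...,0]<.6)&(P[...,0]>.45)&(abs(P[...,1]+.05)<.12)
v,u=np.nonzero(m); Q=np.array([ray('top',a,b,.056) for a,b in zip(u,v)])[:,:2]
print(cv2.minAreaRect((Q*1000).astype(np.float32)))
E
```

```text
time_s: 4.68
ee_pos: [0.432, -0.0557, 0.1252]
tool_rot: [179.6, 0.2, 92.2]
wrist_force: [1.1, 0.2, 0.4]
gripper_width: 0.0428
gripper_force: 0.0
time_s: 6.02
ee_pos: [0.4143, -0.3148, 0.1209]
tool_rot: [179.9, -0.1, 176.1]
wrist_force: [-0.0, 0.6, 0.8]
gripper_width: 0.0428
gripper_force: 0.0
blue [258 184  20  45 652] c [ 0.6305 -0.0077] mid [ 0.6241 -0.0081] ang-177.5 len,wid [0.1136 0.0489]
blue [437 204  13  45 177] c [ 0.5746 -0.4514] mid [ 0.5749 -0.4514] ang-170.2 len,wid [0.1134 0.0102]
blue [382 217  12  26 110] c [ 0.5659 -0.3111] mid [ 0.5658 -0.3112] ang-163.5 len,wid [0.0647 0.0106]
green [290 182  20  46 636] c [ 0.6331 -0.0877] mid [ 0.6279 -0.0881] ang-177.8 len,wid [0.1152 0.0482]
green [142 279   7  26 125] c [0.4084 0.2936] mid [0.4083 0.2936] ang176.0 len,wid [0.062  0.0116]
orange [262 236  46  21 693] c [ 0.5225 -0.0455] mid [ 0.5225 -0.0514] ang91.6 len,wid [0.1135 0.0513]
orange [389 269   6  15  55] c [ 0.4475 -0.3184] mid [ 0.4487 -0.3188] ang175.1 len,wid [0.0355 0.011 ]
brown [374 201  12  10  83] c [ 0.6261 -0.2928] mid [ 0.626  -0.2927] ang107.3 len,wid [0.0268 0.0195]
((481.5165710449219, -53.05321502685547), (8.141321182250977, 178.7537078857422), 2.286860942840576)
```

View pics/d1.png

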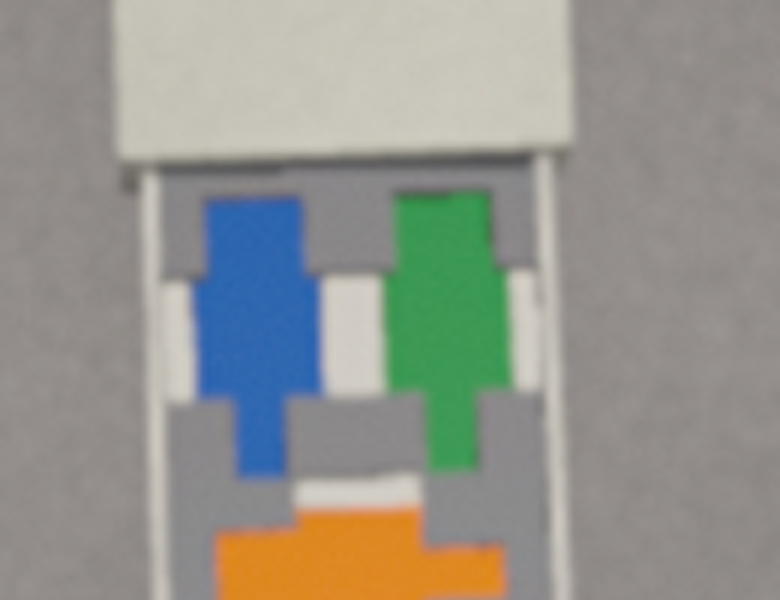

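The drawer is fully out. The crop shows blue at (260,335), green at (450,335) and orange at the bottom, with white finger gaps running wall to wall. Next I'll grasp the clamp.

```bash
python3 -m pendant '[[0.01,-0.02,-0.4,0,0,0,0.5],[0.01,-0.02,-0.8,0,0,0,0.5],[0.01,-0.02,-0.9,0,0,0,0.5],[0.01,-0.02,-0.9,0,0,0,0.5],[0.01,-0.02,-0.9,0,0,0,0.5],[0.01,-0.02,-0.9,0,0,0,0.5]]'
```

```text
time_s: 6.57
ee_pos: [0.4166, -0.3182, 0.0328]
tool_rot: [-179.9, 0.1, 176.4]
wrist_force: [-0.5, 0.5, -0.2]
gripper_width: 0.043
gripper_force: 0.0
```

```bash
python3 -m pendant '[[0,0,-0.04,0,0,0,0.5],[0,0,-0.04,0,0,0,0.5],[0,0,-0.04,0,0,0,1],[0,0,-0.04,0,0,0,1],[0,0,-0.04,0,0,0,1],[0,0,-0.04,0,0,0,1],[0,0,-0.04,0,0,0,1],[0,0,-0.04,0,0,0,1]]' 30
```

```text
time_s: 7.23
ee_pos: [0.4162, -0.3182, 0.0281]
tool_rot: [-180.0, 0.1, 176.4]
wrist_force: [-0.6, 0.0, 6.0]
gripper_width: 0.0125
gripper_force: 31.0
```

```bash
python3 -m pendant '[[0,0,0.2,0,0,0,1],[0,0,0.6,0,0,0,1],[0,0,0.9,0,0,0,1],[0,0,0.9,0,0,0,1]]'
python3 -m pendant '[[0.18,0.44,0,0,0,-0.02,1],[0.36,0.89,0,0,0,-0.04,1],[0.36,0.89,0,0,0,-0.06,1],[0.36,0.89,0,0,0,-0.078,1],[0.36,0.89,0,0,0,-0.078,1]]' >/dev/null
python3 -m pendant '[[0.18,0.44,0,0,0,-0.02,1],[0.36,0.89,0,0,0,-0.04,1],[0.36,0.89,0,0,0,-0.06,1],[0.36,0.89,0,0,0,-0.078,1],[0.36,0.89,0,0,0,-0.078,1]]' >/dev/null
python3 -m pendant '[[0.18,0.44,0,0,0,-0.02,1],[0.36,0.89,0,0,0,-0.04,1],[0.36,0.89,0,0,0,-0.06,1],[0.36,0.89,0,0,0,-0.078,1],[0.36,0.89,0,0,0,-0.078,1],[0.36,0.89,0,0,0,-0.078,1],[0.36,0.89,0,0,0,-0.078,1]]'
python3 - <<'E'
from loc import *
im,d=grab('scene'); cv2.imwrite('pics/s1.png',cv2.resize(im[160:300,180:380],(800,560),interpolation=cv2.INTER_CUBIC))
E
```

```text
time_s: 7.57
ee_pos: [0.4181, -0.3203, 0.1222]
tool_rot: [-179.6, 0.4, 176.4]
wrist_force: [0.2, -0.6, -0.7]
gripper_width: 0.0127
gripper_force: 30.3
time_s: 8.98
ee_pos: [0.5237, -0.0521, 0.1171]
tool_rot: [-180.0, 0.0, 92.3]
wrist_force: [-0.1, -0.5, 0.0]
gripper_width: 0.0131
gripper_force: 30.2
```

View pics/s1.png

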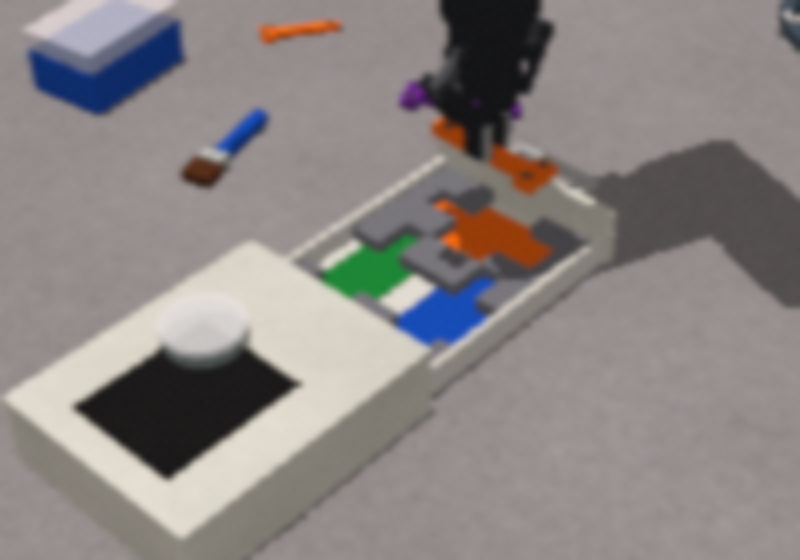

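The clamp hangs level over the orange compartment at (495,155), with its head on the left (+y) side. I'll lower it.

```bash
python3 -m pendant '[[0,0.05,-0.3,0,0,0,1],[0,0.05,-0.5,0,0,0,1],[0,0.05,-0.62,0,0,0,1],[0,0.05,-0.7,0,0,0,1],[0,0.05,-0.74,0,0,0,1],[0,0.05,-0.78,0,0,0,1],[0,0.05,-0.78,0,0,0,1],[0,0.05,-0.78,0,0,0,1]]'
```

```text
time_s: 9.7
ee_pos: [0.5259, -0.0475, 0.0407]
tool_rot: [179.7, 0.1, 92.2]
wrist_force: [0.3, -2.9, 3.8]
gripper_width: 0.0129
gripper_force: 31.3
```

```bash
python3 -m pendant '[[-0.02,-0.04,0.02,0,0,0,1],[-0.02,-0.04,0.02,0,0,0,1],[-0.02,-0.04,0,0,0,0,1],[-0.02,-0.04,0,0,0,0,1]]'
python3 -m pendant '[[0,0,-0.02,0,0,0,1],[0,0,-0.02,0,0,0,1],[0,0,-0.02,0,0,0,1]]'
```

```text
time_s: 10.03
ee_pos: [0.5217, -0.0499, 0.0395]
tool_rot: [-180.0, -0.0, 92.2]
wrist_force: [-0.6, -0.7, 4.9]
gripper_width: 0.0128
gripper_force: 31.6
time_s: 10.28
ee_pos: [0.5217, -0.0495, 0.0375]
tool_rot: [-180.0, -0.0, 92.2]
wrist_force: [-0.1, 1.8, 5.2]
gripper_width: 0.0129
gripper_force: 31.9
```

```bash
python3 -m pendant '[[0,0,0,0,0,0,0.65],[0,0,0,0,0,0,0.65],[0,0,0,0,0,0,0.65],[0,0,0,0,0,0,0.65],[0,0,0.3,0,0,0,0.65],[0,0,0.7,0,0,0,0.65],[0,0,0.9,0,0,0,0.65],[0,0,0.9,0,0,0,0.65]]'
python3 -m pendant '[[0.21,-0.85,0,0,0,-0.04,0.5],[0.21,-0.85,0,0,0,-0.071,0.5],[0.21,-0.85,0,0,0,-0.071,0.5],[0.21,-0.85,0,0,0,-0.071,0.5],[0.21,-0.85,0,0,0,-0.071,0.5]]' >/dev/null
python3 -m pendant '[[0.21,-0.85,0,0,0,-0.04,0.5],[0.21,-0.85,0,0,0,-0.071,0.5],[0.21,-0.85,0,0,0,-0.071,0.5],[0.21,-0.85,0,0,0,-0.071,0.5],[0.21,-0.85,0,0,0,-0.071,0.5]]' >/dev/null
python3 -m pendant '[[0.21,-0.85,0,0,0,-0.04,0.5],[0.21,-0.85,0,0,0,-0.071,0.5],[0.21,-0.85,0,0,0,-0.071,0.5],[0.21,-0.85,0,0,0,-0.071,0.5],[0.21,-0.85,0,0,0,-0.071,0.5],[0.21,-0.85,0,0,0,-0.071,0.5],[0.21,-0.85,0,0,0,-0.071,0.5]]'
python3 - <<'E'
from loc import *
im,d=grab('top'); cv2.imwrite('pics/d2.png',cv2.resize(im[170:270,235:335],(600,600),interpolation=cv2.INTER_CUBIC))
show('top',.02,['orange','brown'])
E
```

```text
time_s: 10.95
ee_pos: [0.5235, -0.0505, 0.1308]
tool_rot: [179.7, 0.1, 92.2]
wrist_force: [-0.3, 0.2, -0.1]
gripper_width: 0.03
gripper_force: 0.0
time_s: 12.37
ee_pos: [0.5843, -0.3034, 0.1267]
tool_rot: [-179.9, 0.1, 15.7]
wrist_force: [-0.1, -0.2, 0.0]
gripper_width: 0.0426
gripper_force: 0.0
orange [432 280   6   6  25] c [ 0.4325 -0.4231] mid [ 0.4322 -0.4227] ang71.8 len,wid [0.0146 0.0118]
brown [374 202  11  10  58] c [ 0.6248 -0.2874] mid [ 0.6275 -0.288 ] ang133.7 len,wid [0.029  0.0179]
```

View pics/d2.png

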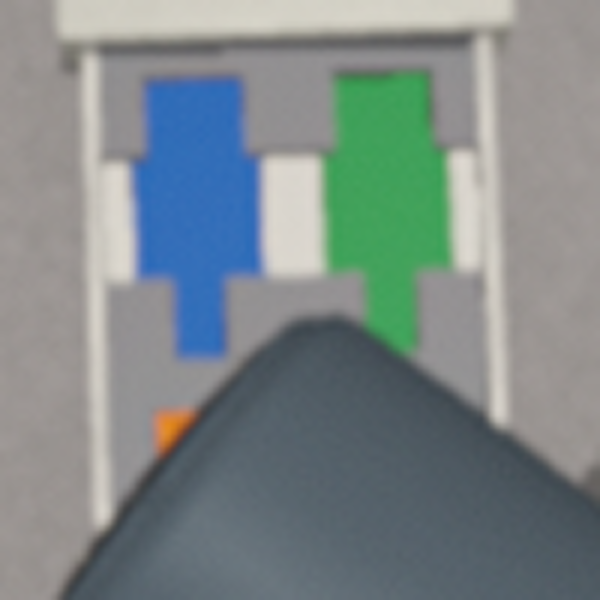

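The arm hides the clamp in this view (d2), so I'll check that later. Both other compartments are clear, and blue and green haven't moved. Next is the brush.

```bash
python3 -m pendant '[[-0.01,-0.02,-0.4,0,0,0,0.5],[-0.01,-0.02,-0.8,0,0,0,0.5],[-0.01,-0.02,-0.95,0,0,0,0.5],[-0.01,-0.02,-0.95,0,0,0,0.5],[-0.01,-0.02,-0.95,0,0,0,0.5],[-0.01,-0.02,-0.95,0,0,0,0.5],[-0.01,-0.02,-0.95,0,0,0,0.5]]'
```

```text
time_s: 13.0
ee_pos: [0.5854, -0.3078, 0.0347]
tool_rot: [179.8, -0.2, 15.5]
wrist_force: [0.1, -0.9, 0.2]
gripper_width: 0.0426
gripper_force: 0.0
```

```bash
python3 -m pendant '[[-0.01,0.02,-0.05,0,0,0,0.5],[-0.01,0.02,-0.05,0,0,0,0.5],[-0.01,0.02,-0.05,0,0,0,1],[-0.01,0.02,-0.05,0,0,0,1],[-0.01,0.02,-0.05,0,0,0,1],[-0.01,0.02,-0.05,0,0,0,1],[-0.01,0.02,-0.05,0,0,0,1],[-0.01,0.02,-0.05,0,0,0,1]]' 30
```

```text
time_s: 13.67
ee_pos: [0.5831, -0.3051, 0.0278]
tool_rot: [180.0, -0.0, 15.5]
wrist_force: [-0.7, -0.1, 4.0]
gripper_width: 0.0134
gripper_force: 30.3
```

```bash
python3 -m pendant '[[0,0,0.2,0,0,0,1],[0,0,0.6,0,0,0,1],[0,0,0.9,0,0,0,1],[0,0,0.9,0,0,0,1]]'
python3 -m pendant '[[0.06,0.5,0,0,0,-0.006,1],[0.13,0.99,0,0,0,-0.012,1],[0.13,0.99,0,0,0,-0.012,1],[0.13,0.99,0,0,0,-0.012,1]]' >/dev/null
python3 -m pendant '[[0.06,0.5,0,0,0,-0.006,1],[0.13,0.99,0,0,0,-0.012,1],[0.13,0.99,0,0,0,-0.012,1],[0.13,0.99,0,0,0,-0.012,1]]' >/dev/null
python3 -m pendant '[[0.06,0.5,0,0,0,-0.006,1],[0.13,0.99,0,0,0,-0.0125,1],[0.13,0.99,0,0,0,-0.0125,1],[0.13,0.99,0,0,0,-0.0125,1],[0.13,0.99,0,0,0,-0.0125,1],[0.13,0.99,0,0,0,-0.0125,1]]'
```

```text
time_s: 14.0
ee_pos: [0.5863, -0.3073, 0.1236]
tool_rot: [179.4, -0.4, 15.5]
wrist_force: [0.2, 0.3, 0.0]
gripper_width: 0.013
gripper_force: 29.8
time_s: 15.17
ee_pos: [0.6222, -0.0097, 0.117]
tool_rot: [179.9, -0.0, 2.3]
wrist_force: [-0.1, -0.5, 0.3]
gripper_width: 0.0134
gripper_force: 29.7
```

```bash
python3 -m pendant '[[0,0.02,-0.3,0,0,0,1],[0,0.02,-0.5,0,0,0,1],[0,0.02,-0.5,0,0,0,1],[0,0.02,-0.6,0,0,0,1],[0,0.02,-0.68,0,0,0,1],[0,0.02,-0.75,0,0,0,1],[0,0.02,-0.75,0,0,0,1],[0,0.02,-0.75,0,0,0,1],[0,0.02,-0.75,0,0,0,1]]'
```

```text
time_s: 15.92
ee_pos: [0.6223, -0.006, 0.0428]
tool_rot: [180.0, -0.1, 2.3]
wrist_force: [-0.5, -0.1, -0.4]
gripper_width: 0.0131
gripper_force: 29.8
```

```bash
python3 -m pendant '[[0,-0.015,-0.02,0,0,0,1],[0,-0.015,-0.04,0,0,0,1],[0,-0.015,-0.045,0,0,0,1],[0,-0.015,-0.045,0,0,0,1],[0,-0.015,-0.045,0,0,0,1]]'
```

```text
time_s: 16.33
ee_pos: [0.6219, -0.0073, 0.0379]
tool_rot: [-180.0, -0.0, 2.3]
wrist_force: [-0.1, 0.5, -1.7]
gripper_width: 0.0131
gripper_force: 29.8
```

```bash
python3 -m pendant '[[0,0,0,0,0,0,0.65],[0,0,0,0,0,0,0.65],[0,0,0,0,0,0,0.65],[0,0,0,0,0,0,0.65],[0,0,0.3,0,0,0,0.65],[0,0,0.7,0,0,0,0.65],[0,0,0.9,0,0,0,0.65],[0,0,0.9,0,0,0,0.65]]'
python3 -m pendant '[[-0.65,0.99,0,0,0,-0.005,0.5],[-0.65,0.99,0,0,0,-0.005,0.5],[-0.65,0.99,0,0,0,-0.005,0.5],[-0.65,0.99,0,0,0,-0.005,0.5],[-0.65,0.99,0,0,0,-0.005,0.5]]' >/dev/null
python3 -m pendant '[[-0.65,0.99,0,0,0,-0.005,0.5],[-0.65,0.99,0,0,0,-0.005,0.5],[-0.65,0.99,0,0,0,-0.005,0.5],[-0.65,0.99,0,0,0,-0.005,0.5],[-0.65,0.99,0,0,0,-0.005,0.5]]' >/dev/null
python3 -m pendant '[[-0.65,0.99,0,0,0,-0.005,0.5],[-0.65,0.99,0,0,0,-0.005,0.5],[-0.65,0.99,0,0,0,-0.005,0.5],[-0.65,0.99,0,0,0,-0.005,0.5],[-0.65,0.99,0,0,0,-0.005,0.5],[-0.65,0.99,0,0,0,-0.005,0.5]]'
python3 - <<'E'
from loc import *
im,d=grab('top'); cv2.imwrite('pics/d3.png',cv2.resize(im[170:270,235:335],(600,600),interpolation=cv2.INTER_CUBIC))
E
```

```text
time_s: 17.0
ee_pos: [0.6254, -0.0079, 0.1331]
tool_rot: [179.9, -0.6, 2.4]
wrist_force: [0.9, 1.8, 0.0]
gripper_width: 0.0296
gripper_force: 0.0
time_s: 18.33
ee_pos: [0.429, 0.2889, 0.1278]
tool_rot: [-180.0, -0.1, -3.1]
wrist_force: [-0.3, 0.4, -0.1]
gripper_width: 0.043
gripper_force: 0.0
```

View pics/d3.png

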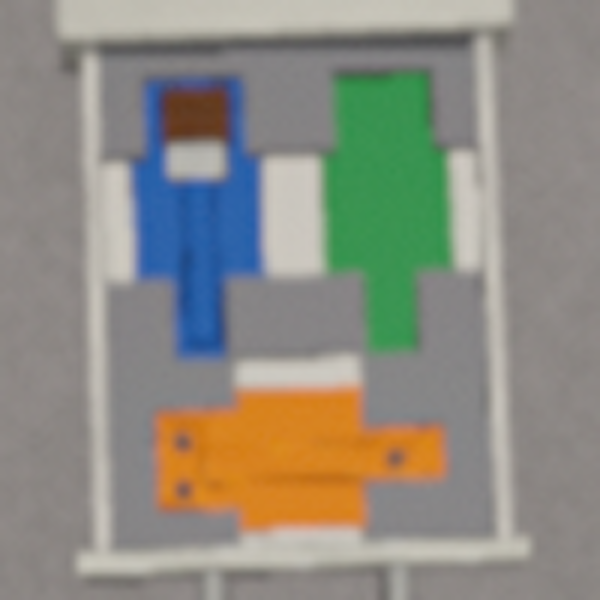

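The brush sits in blue with its head at the wide end (195,115). The clamp sits in orange with its head left, holes at (182,441) and (182,490), about 3 mm off centre. Next is the spatula.

```bash
python3 -m pendant '[[-0.02,0.02,-0.4,0,0,0,0.5],[-0.02,0.02,-0.8,0,0,0,0.5],[-0.02,0.02,-0.95,0,0,0,0.5],[-0.02,0.02,-0.95,0,0,0,0.5],[-0.02,0.02,-0.95,0,0,0,0.5],[-0.02,0.02,-0.95,0,0,0,0.5],[-0.02,0.02,-0.95,0,0,0,0.5]]'
```

```text
time_s: 18.97
ee_pos: [0.4266, 0.2916, 0.0342]
tool_rot: [-179.9, -0.2, -3.1]
wrist_force: [-0.4, -0.3, 0.7]
gripper_width: 0.0428
gripper_force: 0.0
```

```bash
python3 -m pendant '[[0,0,-0.05,0,0,0,0.5],[0,0,-0.05,0,0,0,0.5],[0,0,-0.05,0,0,0,1],[0,0,-0.05,0,0,0,1],[0,0,-0.05,0,0,0,1],[0,0,-0.05,0,0,0,1],[0,0,-0.05,0,0,0,1],[0,0,-0.05,0,0,0,1]]' 30
```

```text
time_s: 19.63
ee_pos: [0.4251, 0.2919, 0.0283]
tool_rot: [-180.0, -0.0, -3.0]
wrist_force: [-0.6, -0.1, 5.6]
gripper_width: 0.013
gripper_force: 30.6
```

```bash
python3 -m pendant '[[0,0,0.2,0,0,0,1],[0,0,0.6,0,0,0,1],[0,0,0.9,0,0,0,1],[0,0,0.9,0,0,0,1]]'
python3 -m pendant '[[0.25,-0.47,0,0,0,0.003,1],[0.5,-0.95,0,0,0,0.0037,1],[0.5,-0.95,0,0,0,0.0037,1],[0.5,-0.95,0,0,0,0.0037,1]]' >/dev/null
python3 -m pendant '[[0.25,-0.47,0,0,0,0.003,1],[0.5,-0.95,0,0,0,0.0037,1],[0.5,-0.95,0,0,0,0.0037,1],[0.5,-0.95,0,0,0,0.0037,1]]' >/dev/null
python3 -m pendant '[[0.25,-0.47,0,0,0,0.003,1],[0.5,-0.95,0,0,0,0.0037,1],[0.5,-0.95,0,0,0,0.0037,1],[0.5,-0.95,0,0,0,0.0037,1]]' >/dev/null
python3 -m pendant '[[0.25,-0.47,0,0,0,0.003,1],[0.48,-0.95,0,0,0,0.0037,1],[0.48,-0.95,0,0,0,0.0037,1],[0.48,-0.95,0,0,0,0.0037,1],[0.48,-0.95,0,0,0,0.0037,1],[0.48,-0.95,0,0,0,0.0037,1]]'
```

```text
time_s: 19.97
ee_pos: [0.4277, 0.293, 0.1224]
tool_rot: [-179.8, -0.5, -3.0]
wrist_force: [1.6, 0.3, -0.6]
gripper_width: 0.0129
gripper_force: 29.8
time_s: 21.47
ee_pos: [0.6212, -0.0862, 0.1168]
tool_rot: [-179.9, 0.2, 2.3]
wrist_force: [-0.9, -0.3, -0.2]
gripper_width: 0.0131
gripper_force: 29.9
```

```bash
python3 -m pendant '[[0.01,-0.01,-0.3,0,0,0,1],[0.01,-0.01,-0.5,0,0,0,1],[0.01,-0.01,-0.5,0,0,0,1],[0.01,-0.01,-0.6,0,0,0,1],[0.01,-0.01,-0.68,0,0,0,1],[0.01,-0.01,-0.74,0,0,0,1],[0.01,-0.01,-0.74,0,0,0,1],[0.01,-0.01,-0.74,0,0,0,1],[0.01,-0.01,-0.74,0,0,0,1]]'
```

```text
time_s: 22.22
ee_pos: [0.6243, -0.0895, 0.0444]
tool_rot: [180.0, -0.1, 2.3]
wrist_force: [0.0, 0.5, -1.0]
gripper_width: 0.0128
gripper_force: 29.9
```

```bash
python3 -m pendant '[[-0.01,0.015,-0.02,0,0,0,1],[-0.01,0.015,-0.04,0,0,0,1],[-0.01,0.015,-0.06,0,0,0,1],[-0.01,0.015,-0.06,0,0,0,1],[-0.01,0.015,-0.06,0,0,0,1]]'
```

```text
time_s: 22.63
ee_pos: [0.6233, -0.0879, 0.0383]
tool_rot: [180.0, -0.1, 2.3]
wrist_force: [-0.2, 1.2, 3.1]
gripper_width: 0.013
gripper_force: 30.3
```

```bash
python3 -m pendant '[[0,0,0,0,0,0,0.65],[0,0,0,0,0,0,0.65],[0,0,0,0,0,0,0.65],[0,0,0,0,0,0,0.65],[0,0,0.3,0,0,0,0.65],[0,0,0.7,0,0,0,0.65],[0,0,0.9,0,0,0,0.65],[0,0,0.9,0,0,0,0.65]]'
python3 -m pendant '[[-0.3,0.05,0,0,0,0.018,0.5],[-0.6,0.1,0,0,0,0.036,0.5],[-0.93,0.16,0,0,0,0.054,0.5],[-0.93,0.16,0,0,0,0.072,0.5],[-0.93,0.16,0,0,0,0.09,0.5],[-0.93,0.16,0,0,0,0.108,0.5],[-0.93,0.16,0,0,0,0.125,0.5],[-0.93,0.16,0,0,0,0.125,0.5]]' >/dev/null
python3 -m pendant '[[-0.3,0.05,0,0,0,0.018,0.5],[-0.6,0.1,0,0,0,0.036,0.5],[-0.93,0.16,0,0,0,0.054,0.5],[-0.93,0.16,0,0,0,0.072,0.5],[-0.93,0.16,0,0,0,0.09,0.5],[-0.93,0.16,0,0,0,0.108,0.5],[-0.93,0.16,0,0,0,0.125,0.5],[-0.93,0.16,0,0,0,0.125,0.5],[-0.93,0.16,0,0,0,0.125,0.5],[-0.93,0.16,0,0,0,0.125,0.5]]'
python3 - <<'E'
from loc import *
im,d=grab('top'); cv2.imwrite('pics/d4.png',cv2.resize(im[170:270,235:335],(600,600),interpolation=cv2.INTER_CUBIC))
P=cloud('top',d); m=(P[...,2]>.045)&(P[...,2]<.07)&(P[...,0]<.6)&(P[...,0]>.465)&(abs(P[...,1]+.05)<.12)
v,u=np.nonzero(m); Q=np.array([ray('top',a,b,.056) for a,b in zip(u,v)])[:,:2]
print(cv2.minAreaRect((Q*1000).astype(np.float32)))
E
```

```text
time_s: 23.3
ee_pos: [0.6262, -0.0889, 0.1329]
tool_rot: [179.8, -0.6, 2.3]
wrist_force: [1.7, 0.1, 0.5]
gripper_width: 0.0297
gripper_force: 0.0
time_s: 24.8
ee_pos: [0.4368, -0.0559, 0.1276]
tool_rot: [-180.0, -0.0, 92.1]
wrist_force: [0.6, -0.6, -0.1]
gripper_width: 0.0427
gripper_force: 0.0
((482.36688232421875, -53.01947021484375), (7.783404350280762, 178.71713256835938), 1.9478602409362793)
```

View pics/d4.png

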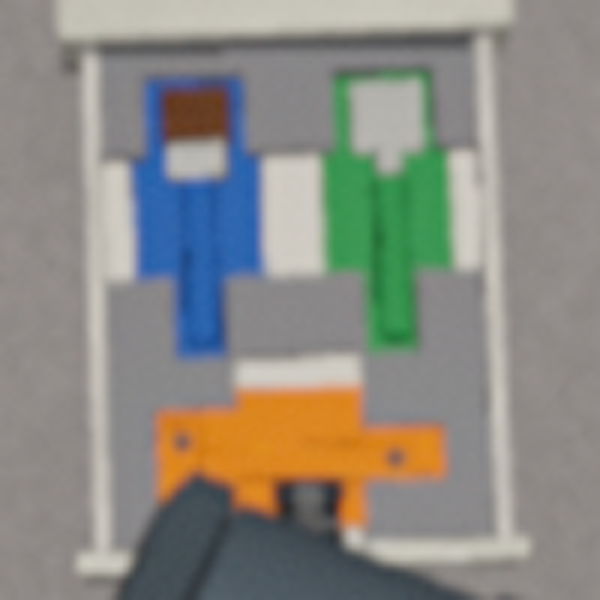

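All three parts are seated head-first in their wide ends: brush head (195,115), spatula blade (385,115), clamp head hole (182,441). Now I'll grip the handle and push the drawer shut gently.

```bash
python3 -m pendant '[[0,0,-0.4,0,0,0,0.5],[0,0,-0.7,0,0,0,0.5],[0,0,-0.84,0,0,0,0.5],[0,0,-0.84,0,0,0,0.5],[0,0,-0.84,0,0,0,1],[0,0,-0.84,0,0,0,1],[0,0,-0.84,0,0,0,1],[0,0,-0.84,0,0,0,1],[0,0,-0.84,0,0,0,1],[0,0,-0.84,0,0,0,1]]' 40
python3 -m pendant '[[0.03,0.001,0,0,0,0,1],[0.1,0.004,0,0,0,0,1],[0.2,0.008,0,0,0,0,1],[0.3,0.012,0,0,0,0,1],[0.4,0.016,0,0,0,0,1],[0.5,0.02,0,0,0,0,1],[0.6,0.024,0,0,0,0,1],[0.7,0.028,0,0,0,0,1],[0.8,0.032,0,0,0,0,1],[0.9,0.036,0,0,0,0,1],[0.97,0.039,0,0,0,0,1],[1,0.04,0,0,0,0,1],[1,0.04,0,0,0,0,1]]'
```

```text
time_s: 25.68
ee_pos: [0.4374, -0.056, 0.0448]
tool_rot: [179.9, 0.0, 92.3]
wrist_force: [-0.7, 0.9, 6.3]
gripper_width: 0.0085
gripper_force: 39.6
time_s: 26.77
ee_pos: [0.5386, -0.052, 0.0448]
tool_rot: [179.8, 0.1, 92.3]
wrist_force: [2.2, 1.2, 5.2]
gripper_width: 0.0083
gripper_force: 39.6
```

```bash
python3 -m pendant '[[0.03,0.001,0,0,0,0,1],[0.1,0.004,0,0,0,0,1],[0.2,0.008,0,0,0,0,1],[0.3,0.012,0,0,0,0,1],[0.4,0.016,0,0,0,0,1],[0.5,0.02,0,0,0,0,1],[0.6,0.024,0,0,0,0,1],[0.7,0.028,0,0,0,0,1],[0.8,0.032,0,0,0,0,1],[0.88,0.035,0,0,0,0,1],[0.94,0.038,0,0,0,0,1],[0.98,0.039,0,0,0,0,1],[1,0.04,0,0,0,0,1],[1,0.04,0,0,0,0,1]]'
python3 -m pendant '[[0.02,0.001,0,0,0,0,1],[0.05,0.002,0,0,0,0,1],[0.08,0.003,0,0,0,0,1],[0.1,0.004,0,0,0,0,1],[0.1,0.004,0,0,0,0,1],[0.1,0.004,0,0,0,0,1]]'
```

```text
time_s: 27.93
ee_pos: [0.6379, -0.0481, 0.0448]
tool_rot: [179.9, 0.0, 92.3]
wrist_force: [0.5, 0.1, 4.8]
gripper_width: 0.0083
gripper_force: 39.5
time_s: 28.43
ee_pos: [0.6461, -0.0477, 0.0448]
tool_rot: [-179.9, 0.0, 92.3]
wrist_force: [-2.7, -0.4, 6.7]
gripper_width: 0.0083
gripper_force: 39.9
```

```bash
python3 -m pendant '[[0.03,0.001,0,0,0,0,1],[0.06,0.002,0,0,0,0,1],[0.06,0.002,0,0,0,0,1],[0.06,0.002,0,0,0,0,1]]'
```

```text
time_s: 28.77
ee_pos: [0.6464, -0.0477, 0.0448]
tool_rot: [-179.1, -0.0, 92.4]
wrist_force: [-12.4, -3.0, 16.8]
gripper_width: 0.0087
gripper_force: 40.8
```

```bash
python3 -m pendant '[[-0.06,-0.002,0,0,0,0,1],[-0.06,-0.002,0,0,0,0,0.65],[-0.06,-0.002,0,0,0,0,0.65],[-0.06,-0.002,0,0,0,0,0.65],[-0.06,-0.002,0,0,0,0,0.65],[-0.06,-0.002,0.3,0,0,0,0.65],[-0.06,-0.002,0.7,0,0,0,0.65],[-0.06,-0.002,1,0,0,0,0.65],[-0.06,-0.002,1,0,0,0,0.65]]'
python3 -m pendant '[[-1,0,0.3,0,0,0,0.65],[-1,0,0.3,0,0,0,0.65],[-1,0,0.3,0,0,0,0.65],[-1,0,0.3,0,0,0,0.65],[-1,0,0.3,0,0,0,0.65]]' >/dev/null
python3 -m pendant '[[-1,0,0.3,0,0,0,0.65],[-1,0,0.3,0,0,0,0.65],[-1,0,0.3,0,0,0,0.65],[-1,0,0.3,0,0,0,0.65],[-1,0,0.3,0,0,0,0.65],[-1,0,0.3,0,0,0,0.65]]'
python3 - <<'E'
from loc import *
im,d=grab('top'); cv2.imwrite('pics/e1.png',cv2.resize(im,(784,588)))
P=cloud('top',d); m=(P[...,2]>.048)&(P[...,2]<.066)&(P[...,0]<.95)&(P[...,0]>.65)&(abs(P[...,1]+.05)<.13)
v,u=np.nonzero(m); Q=np.array([ray('top',a,b,.058) for a,b in zip(u,v)])[:,:2]
print(cv2.minAreaRect((Q*1000).astype(np.float32)))
E
```

```text
time_s: 29.52
ee_pos: [0.6515, -0.0482, 0.1505]
tool_rot: [179.3, 0.2, 92.3]
wrist_force: [0.9, -0.0, 0.7]
gripper_width: 0.0296
gripper_force: 0.0
time_s: 30.43
ee_pos: [0.4494, -0.0482, 0.2039]
tool_rot: [179.8, 0.1, 92.3]
wrist_force: [1.1, 0.3, -0.5]
gripper_width: 0.0298
gripper_force: 0.0
((805.0940551757812, -40.154876708984375), (241.82911682128906, 186.09446716308594), 2.2751808166503906)
```

View pics/e1.png

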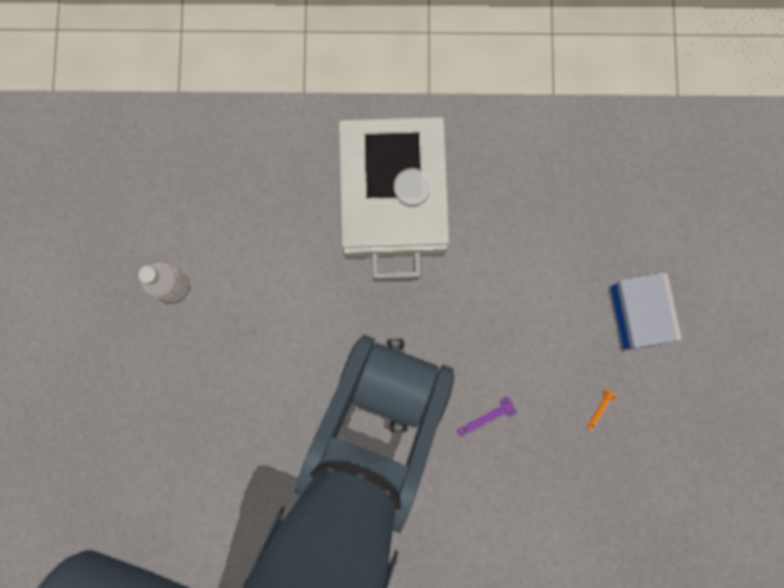

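The drawer is flush with the unit (front at y≈250). The bottle, tip box and dish are where they started, and the arm is clear of everything.

```bash
python3 -c "
from bench import job_done; print(job_done())"
```

```text
the job is handed in; nothing more can be done
None
```

I pulled the drawer fully out, laid the brush, spatula and clamp in their own colour compartments the right way round, pushed the drawer shut and handed the job in at about 30 s; no verdict came back.

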